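Snap the folding bottle stand open and display a half bottle

TASK

Unfold the bottle stand: push its upright tray over toward the front of the stand until the sprung hinge snaps it fully open and level. Then take the half bottle that stands alone on the bar and set it down gently, upright, in the middle of the open tray, and let go. Never let the bottle fall over, and leave the other things on the bar where they are.

Things in the scene. Friction and masses are not known exactly. Their poses are not given: they have to be found in the camera images.
- bottle_stand: folding bottle stand, fixed to the bar; origin on the bar below the hinge, x to its back, y along the hinge, z up. Dark wooden base 165 x 150 x 14 mm high, from 125 mm in front of the hinge (-x) to 40 mm behind. Steel cheeks at the hinge ends, 69 mm high, each with a coil spring outside it up to 97 mm high, 154 mm wide in all. A fixed back bar 8 to 20 mm behind the hinge is 67 mm high; above it the space behind the folded tray is free.
- tray_hinge (a point): middle of the tray's hinge axis, 60 mm above the bar; axes as the stand's (x to the back of the stand, y along the hinge, z up); does not move with the tray
- tray (a joint): tray angle, rad: 0 = folded upright (start), 1.571 = fully open, level, reaching to the stand's front (-x). Over-centre spring: dead centre about 0.7; short of it the tray is thrown back to 0, past it it snaps to 1.571 and stays. About 0.47 N m at the ends, falling to none at dead centre: 8 N to start it, pushed 60 mm from the hinge. Push its rear face near mid-height with closed fingers from above.
- tray_mid (a point): centre (cork spot) of the tray's inner face, which looks back when folded and is the top when open; 68 mm from the hinge axis. Turns with the tray: x out of this face (up when open), y along the hinge, z to the free edge. Wood, 114 mm wide, 10 mm thick, rim 5 mm wide and 6 mm high on both sides and the free edge. Folded, its top is 195 mm above the bar; open, this face is 60 mm above the bar.
- tray_edge (a point): middle of the tray's free edge, in the plane of the inner face, 135 mm from the hinge axis; axes as tray_mid
- bottle_centre (a point): centre, half-way up, of the half bottle to display: dark, red capsule, 58 mm in diameter, 235 mm high, about 0.7 kg, loose and upright on the bar (not one of the three in the white wire cage). z points up it. The body ends 29 mm above this point; the straight neck, 31 mm in diameter, goes from there to the top, 117 mm above it. Grip the neck from above, 70 to 95 mm above this point.
- votive: pink votive glass, a bowl 74 mm across and 43 mm high, with a tealight in it; origin at the centre of its underside; bystander
- jigger_cup: steel measuring cup with a handle, 58 x 79 x 92 mm high; origin at the centre of its underside; bystander
- card: price card in a wooden block, 25 x 62 x 88 mm high; origin at the centre of its underside; bystander
- matches: red matchbox, 36 x 54 x 15 mm; origin at the centre of its underside; bystander

How it is judged:
By the outcome, as a careful person would: the job done as asked, in the order asked, and still so for the second after the job is handed in, with the robot touching nothing.
It also fails if it takes over 53 s, if anything falls off the work surface, if the arm or the gripper's body presses on something with over 40 N, if the wrist force passes 120 N, or if a joint passes its speed limit or range.

ROBOT

A 6-joint arm with a two-finger parallel gripper is mounted at the origin on a cart in front of the work surface, level with it; the furniture and walls round the work are solid. World frame = base frame: x ahead of the robot, y to its left, z up, the work surface at z = 0. Lengths are in mm, angles in rad, forces in N, time in s.
With the tool pointing down it reaches from about 350 to 975 mm from the base axis. Payload 7.1 kg.
Tool frame: the origin (TCP) lies at the very end of the fingers, on their centre line; the grasp point (between the pads) lies 19 mm behind it; z points along the fingers, y is the line along which they close (so a half turn about z gives the same grasp; the last joint's range is limited). The gripper opens to 88 mm and grips with 3 to 60 N. Pads are 20 mm wide; open, the fingers measure 115 mm over their backs; the gripper's body (75 mm by 178 mm) begins 61 mm behind the grasp point.
Start: joints at [1.256, 0.423, 1.63, -0, 1.089, -0.019], TCP at [182.159, 597.849, 222.675] pointing down, gripper open.
Joint ranges: [-3, 3], [-0.9, 2.11], [0.09, 2.58], [-1.31, 4.45], [0.11, 2.69], [-2.54, 2.54]. Speed limits (rad/s): [2.39, 2.39, 3.01, 3.14, 3.14, 3.14].

INTERFACE

Orientations are given as a rotation vector (axis times angle).
In Python, from workcell import * gives the robot as it stands.
- The arm moves only by the tool step_arm, never from a script. Its argument "deltas" is a list of rows, each a list of 3 entries, a list of its own where there are three numbers: the shift along the tool's x, y, z in units of 300 mm (1.0 is 300 mm), then the turn, a rotation vector about the tool's x, y, z in units of 1.5 rad (1.0 is 1.5 rad), then the gripper command: -1 is shut, 1 is fully open, values between are in proportion. In form: [[[dx, dy, dz], [rx, ry, rz], gripper], ...]. A call has 1 to 20 rows; each row is the pose to reach, as a shift and turn from the pose commanded when the call began, along the tool's axes at that moment; what a row does not reach only later rows make up. A row lasts 1/12 s, in which the tool goes at most 41.7 mm and 7.16 degrees, less where a joint would pass 70% of its speed; a pose out of reach is approached as far as the arm can. A call with a number of a shift or a turn outside -1 to 1 is refused whole. A call with a gripper value outside its range is refused whole. The fingers move at their own pace and stop on an object; the grip force is fixed at half the most. Time passes only in rows, so rows that repeat a pose let the fingers close. It gives the time, the measured TCP pose, the force, the opening and the grip force at its end, in the units of the state.
- get_obs(): the state, without advancing time (a new reading comes with each control period).
- get_image(name): name is "scene" or "side" or "wrist"; returns a dict with "pixels" (384x512x3 uint8, red, green, blue), "fx", "fy", "cx", "cy" (pixels), "T" (4x4, takes a point from camera to world coordinates). Camera axes: x right, y down, z forward; pixel columns grow to the right and rows downward; lengths in mm; the calibration is good to about 2 mm. A picture is of the moment at which its call begins. There is no depth.
- close_job(): hands the job in; it is judged then, once.
The state is a dict: "t": time; "qpos": joint angles; "qvel": joint speeds; "joint_torque": joint torques, N m; "ee_pos": TCP position; "orientation": TCP orientation; "ft_force": force on the tool from outside, world axes, zero at the start; "moment": the same for the moment, N m; "width": finger opening in mm; "grasp_force": force on a finger pad.
Only numpy, scipy, OpenCV 4.12 (cv2) and the standard library are available. Lean on these libraries where they do the work, as an engineer would, in place of code of your own. Each camera call takes 0.05 s, during which the arm holds its last target. There are 200 camera calls.

## Working session

There is one attempt and no reset: what is moved stays moved. The work goes in short steps, Python scripts to look and compute and a tool call to move; the robot and the scene stay as the last step left them, time stands still between calls to the robot, and variables do not carry over. Pictures are saved under pics/ and viewed, at most 10 in all, crops included, and the job is handed in when it is done.

Besides the shell and the picture viewer there is one more tool, called after "Emit:" by a JSON object that holds its "method" and its "body". step_arm: Moves the arm, as the interface text tells. Its arguments: {"type":"object","properties":{"deltas":{"type":"array","items":{"type":"array"}}},"required":["deltas"]}

```bash
mkdir -p pics; cat > h.py <<'E'
from workcell import *
import numpy as np, cv2
from scipy.spatial.transform import Rotation as R
def snap(n,f,crop=None,s=1):
    im=get_image(n); p=im['pixels'][:,:,::-1]
    np.savez('pics/'+f+'.npz',**{k:im[k] for k in('fx','fy','cx','cy','T')})
    if crop: p=p[crop[1]:crop[3],crop[0]:crop[2]]
    cv2.imwrite('pics/'+f+'.png',cv2.resize(p,None,fx=s,fy=s,interpolation=cv2.INTER_CUBIC)); return im
def ray(f,u,v):
    c=np.load('pics/'+f+'.npz'); T=c['T']
    d=T[:3,:3]@np.array([(u-c['cx'])/c['fx'],(v-c['cy'])/c['fy'],1]); return T[:3,3],d/np.linalg.norm(d)
def atz(f,u,v,z):
    o,d=ray(f,u,v); return o+d*(z-o[2])/d[2]
def tri(*a):
    A=0;b=0
    for f,u,v in a:
        o,d=ray(f,u,v);P=np.eye(3)-np.outer(d,d);A=A+P;b=b+P@o
    return np.linalg.solve(A,b)
def proj(f,p):
    c=np.load('pics/'+f+'.npz'); q=np.linalg.inv(c['T'])@np.append(p,1)
    return c['fx']*q[0]/q[2]+c['cx'],c['fy']*q[1]/q[2]+c['cy']
def plan(target,rot=None):
    o=get_obs();r=R.from_rotvec(o['orientation']);print('shift',np.round(r.inv().apply(np.array(target)-o['ee_pos'])/300,3))
    if rot is not None: print('turn',np.round((r.inv()*rot).as_rotvec()/1.5,3))
E
python3 - <<'E'
from h import *
snap('scene','sc1',s=1.55);snap('side','si1',s=1.55)
o=get_obs();print(o);print(R.from_rotvec(o['orientation']).as_matrix().round(3))
for f in('sc1','si1'):print(np.load(f'pics/{f}.npz')['T'].round(2))
E
```

```text
{'t': 0.1, 'qpos': array([ 1.25600353e+00,  4.23775201e-01,  1.63058128e+00,  1.44288149e-05,
        1.08855507e+00, -1.89568603e-02]), 'qvel': array([ 0.00183629, -0.00335874, -0.00150428,  0.0006457 ,  0.002236  ,
        0.0005539 ]), 'joint_torque': array([ 5.51922240e-04, -5.45612025e+01, -2.74323374e+01,  6.46152114e-02,
        1.87071628e-02, -2.01628274e-05]), 'ee_pos': array([182.01124928, 597.41489822, 221.98537017]), 'orientation': array([-4.62981444e-01, -3.10705533e+00,  2.03945976e-03]), 'ft_force': array([-0.23418038, -1.04716493, -0.13032777]), 'moment': array([ 0.00856006, -0.02892443,  0.00950552]), 'grasp_force': 0.0, 'width': 87.94452000311325}
[[-0.957  0.292 -0.   ]
 [ 0.292  0.957 -0.001]
 [ 0.    -0.001 -1.   ]]
[[-8.6000e-01 -3.1000e-01  4.1000e-01  2.3347e+02]
 [-5.2000e-01  5.1000e-01 -6.9000e-01  7.0506e+02]
 [ 0.0000e+00 -8.0000e-01 -6.0000e-01  7.8465e+02]
 [ 0.0000e+00  0.0000e+00  0.0000e+00  1.0000e+00]]
[[ 2.60000e-01  7.90000e-01 -5.50000e-01  1.36054e+03]
 [ 9.60000e-01 -2.10000e-01  1.60000e-01 -2.11100e+02]
 [ 1.00000e-02 -5.70000e-01 -8.20000e-01  1.17219e+03]
 [ 0.00000e+00  0.00000e+00  0.00000e+00  1.00000e+00]]
```

View pics/sc1.png

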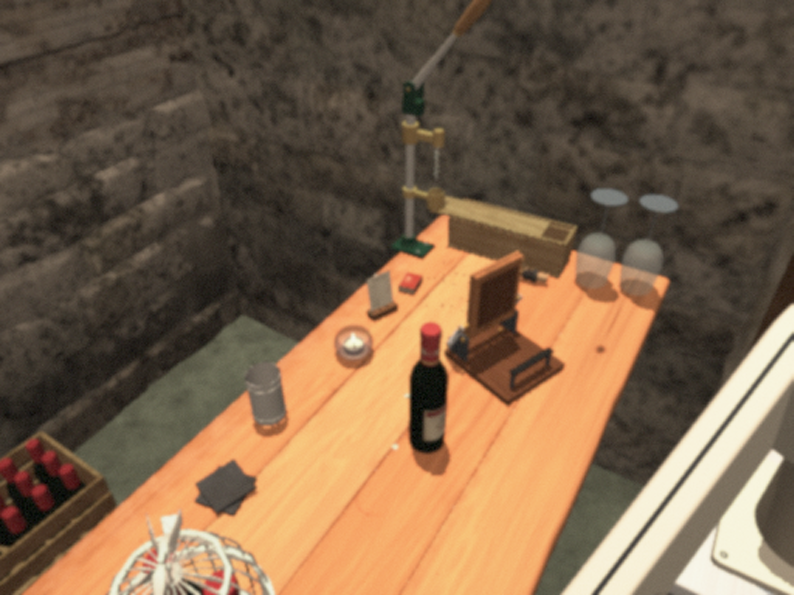

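View pics/si1.png

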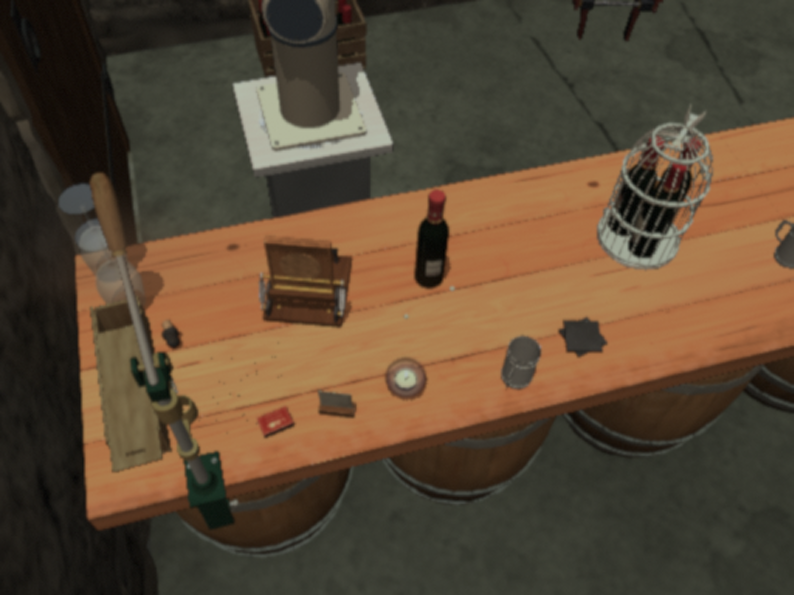

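```bash
python3 - <<'E'
from h import *
snap('scene','sc2',(250,150,380,300),4);snap('side','si2',(140,110,320,230),4)
a=cv2.imread('pics/sc2.png');b=cv2.imread('pics/si2.png')
w=max(a.shape[1],b.shape[1])
for f,m,k in(('sc1',0,0),('si1',0,0)):
  print(f,[np.round(np.array(proj(f,p))*1.55) for p in ([0,0,0],[182,598,222],[300,0,0],[500,0,0])])
for s,d in(((431,327),(437,194)),((428,440),(430,277))):
  print(tri(('sc1',s[0]/1.55,s[1]/1.55),('si1',d[0]/1.55,d[1]/1.55)))
E
```

```text
sc1 [array([805., 538.]), array([556., 947.]), array([592., 449.]), array([478., 400.])]
si1 [array([310., 112.]), array([603.,  37.]), array([340., 204.]), array([364., 277.])]
[533.40933866 122.40153459 237.17186215]
[532.07890592 124.02481727   2.2615618 ]
```

View pics/sc2.png

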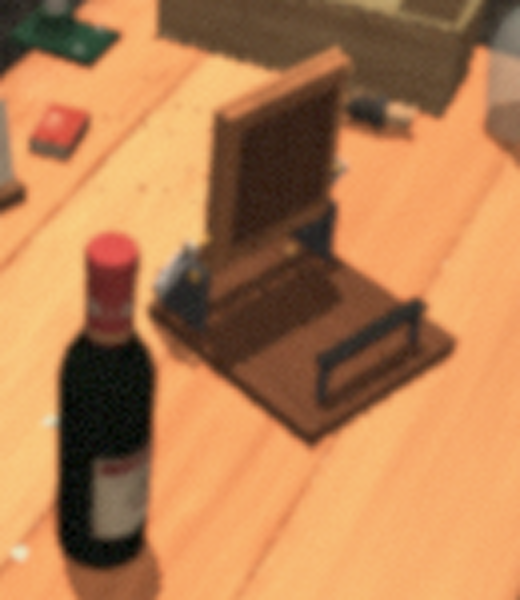

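View pics/si2.png

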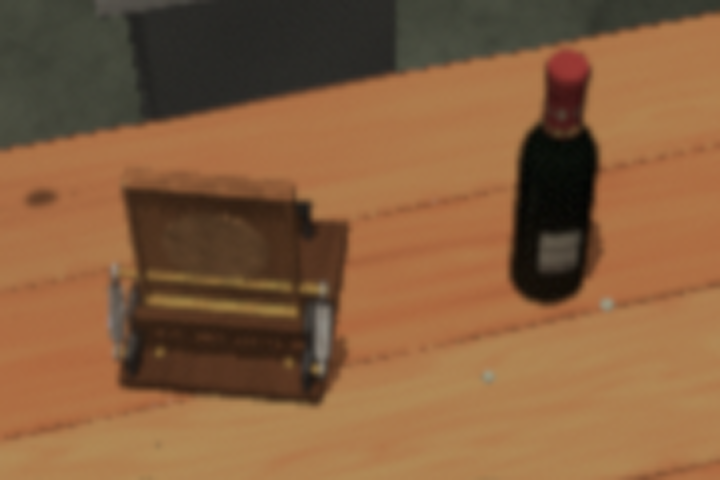

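```bash
cat > fit.py <<'E'
from h import *
from scipy.optimize import least_squares
S=lambda u,v:('sc1',250+u/4,150+v/4)
D=lambda u,v:('si1',140+u/4,110+v/4)
L=[(S(315,434),(-125,75,14)),(S(455,343),(-125,-75,14)),(S(152,306),(40,75,14)),
(D(348,222),(-125,75,14)),(D(320,396),(40,75,14)),(D(121,381),(40,-75,14)),
(D(124,186),(6,-57,195)),(D(296,196),(6,57,195)),(D(124,172),(-10,-57,195)),(D(297,182),(-10,57,195))]
def w(q,p):
    c,s=np.cos(q[2]),np.sin(q[2]);return np.array([q[0]+c*p[0]-s*p[1],q[1]+s*p[0]+c*p[1],p[2]])
f=lambda q:np.concatenate([np.array(proj(a[0],w(q,p)))-a[1:] for a,p in L])
r=least_squares(f,[600,-50,0.1],x_scale=[10,10,.1]);print(r.x,f(r.x).reshape(-1,2).round(1).tolist())
q=r.x
for n,p in(('push start',(35,0,135)),('mid',(-68,0,60)),('edge',(-135,0,60))):print(n,w(q,p).round(1))
E
python3 fit.py; python3 -c "
from h import *
for a in ((113,240),(568,58)),((109,553),(548,292)):
  print(tri(('sc1',250+a[0][0]/4,150+a[0][1]/4),('si1',140+a[1][0]/4,110+a[1][1]/4)))
"
```

```text
[ 5.42631773e+02 -1.24371847e+02 -3.44020487e-01] [[-1.0, 0.6], [0.8, -1.7], [-2.8, -0.4], [-0.2, -1.3], [1.0, -0.2], [-0.9, -0.2], [-0.8, -0.2], [-0.6, 0.3], [0.2, -1.4], [-0.1, -0.9]]
push start [ 575.6 -136.2  135. ]
mid [ 478.6 -101.4   60. ]
edge [415.5 -78.8  60. ]
[533.2874105  122.28507386 239.73398749]
[531.69893631 122.10477412 -17.46336852]
```

```bash
python3 - <<'E'
from h import *
k=1.55
print('lever',tri(('sc1',482/k,5/k),('si1',99/k,182/k)),'pivot',tri(('sc1',412/k,100/k),('si1',150/k,370/k)))
print('cage',atz('si1',640/k,240/k,0),'top',tri(('sc1',170/k,535/k),('si1',693/k,115/k)))
r=R.from_matrix(np.array([[-np.cos(-.344),np.sin(.344),0],[np.sin(.344),np.cos(.344),0],[0,0,-1.]]).T)
print(r.as_matrix().round(3))
plan((580,-138,400),r); plan((533,122,184),r)
E
```

```text
lever [ 701.26034776 -354.52507198  547.81130262] pivot [ 838.62279976 -356.02808755  355.04073876]
cage [551.23051762 572.06785489   0.        ] top [544.03838721 561.31901229 325.73759659]
[[-0.941  0.337  0.   ]
 [ 0.337  0.941  0.   ]
 [ 0.     0.    -1.   ]]
shift [-1.984 -1.959 -0.591]
turn [-0.001  0.     0.032]
shift [-1.581 -1.175  0.128]
turn [-0.001  0.     0.032]
```

Emit:
{"method": "step_arm", "body": {"deltas": [[[0, 0, -0.12], [0, 0, 0.03], -1], [[0, 0, -0.24], [0, 0, 0.03], -1], [[0, 0, -0.36], [0, 0, 0.03], -1], [[0, 0, -0.48], [0, 0, 0.03], -1], [[0, 0, -0.59], [0, 0, 0.03], -1], [[-0.08, -0.08, -0.59], [0, 0, 0.03], -1], [[-0.16, -0.16, -0.59], [0, 0, 0.03], -1], [[-0.24, -0.24, -0.59], [0, 0, 0.03], -1], [[-0.32, -0.32, -0.59], [0, 0, 0.03], -1], [[-0.4, -0.4, -0.59], [0, 0, 0.03], -1], [[-0.48, -0.48, -0.59], [0, 0, 0.03], -1], [[-0.56, -0.56, -0.59], [0, 0, 0.03], -1], [[-0.64, -0.64, -0.59], [0, 0, 0.03], -1], [[-0.72, -0.72, -0.59], [0, 0, 0.03], -1], [[-0.8, -0.8, -0.59], [0, 0, 0.03], -1], [[-0.88, -0.88, -0.59], [0, 0, 0.03], -1], [[-0.95, -0.95, -0.59], [0, 0, 0.03], -1], [[-0.99, -0.98, -0.59], [0, 0, 0.03], -1], [[-0.99, -0.98, -0.59], [0, 0, 0.03], -1]]}}

```text
t: 1.78
ee_pos: [381.6, 227.9, 399.7]
orientation: [0.538, 3.095, -0.001]
ft_force: [-0.4, -0.2, 0.2]
width: 0.3
grasp_force: 0.0
```

```bash
python3 - <<'E'
from h import *
r=R.from_matrix(np.array([[-np.cos(-.344),np.sin(.344),0],[np.sin(.344),np.cos(.344),0],[0,0,-1.]]).T)
o=get_obs();print(o['t'],o['ee_pos'],o['qpos'],o['width'])
plan((580,-138,400),r);plan((580,-138,125),r)
E
```

```text
1.7833 [381.61873445 227.85236744 399.69992333] [ 5.11980464e-01 -3.18366634e-02  1.78870934e+00 -7.24968827e-04
  1.38457621e+00 -7.14504035e-01] 0.27685443747823085
shift [-1.034 -0.925 -0.   ]
turn [-0.  0. -0.]
shift [-1.033 -0.925  0.917]
turn [-0.  0. -0.]
```

Emit:
{"method": "step_arm", "body": {"deltas": [[[-0.08, -0.08, 0], [0, 0, 0], -1], [[-0.16, -0.16, 0], [0, 0, 0], -1], [[-0.24, -0.24, 0], [0, 0, 0], -1], [[-0.32, -0.32, 0], [0, 0, 0], -1], [[-0.4, -0.4, 0], [0, 0, 0], -1], [[-0.48, -0.48, 0], [0, 0, 0], -1], [[-0.56, -0.56, 0], [0, 0, 0], -1], [[-0.64, -0.64, 0], [0, 0, 0], -1], [[-0.72, -0.72, 0], [0, 0, 0], -1], [[-0.8, -0.8, 0], [0, 0, 0], -1], [[-0.88, -0.86, 0], [0, 0, 0], -1], [[-0.95, -0.91, 0], [0, 0, 0], -1], [[-1, -0.925, 0], [0, 0, 0], -1], [[-1, -0.925, 0], [0, 0, 0], -1], [[-1, -0.925, 0], [0, 0, 0], -1]]}}

```text
t: 3.03
ee_pos: [570.6, -131.2, 398.9]
orientation: [-0.533, -3.095, -0.001]
ft_force: [0.1, -0.3, -0.4]
width: 0.6
grasp_force: 0.0
```

```bash
python3 - <<'E'
from h import *
snap('wrist','w1',s=1.5)
o=get_obs();print(o['t'],o['ee_pos'])
plan((580,-138,125));plan((543+.941*-80,-124-.337*-80,125))
E
```

```text
3.0833 [ 570.20419965 -130.71808102  399.18855005]
shift [-0.04  -0.012  0.914]
shift [ 0.358 -0.008  0.914]
```

View pics/w1.png

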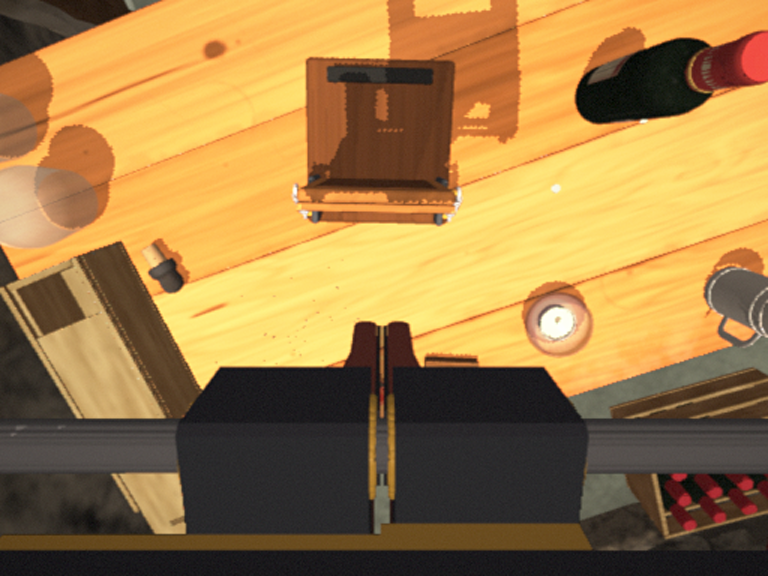

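Emit:
{"method": "step_arm", "body": {"deltas": [[[-0.04, -0.01, 0.1], [0, 0, 0], -1], [[-0.04, -0.01, 0.22], [0, 0, 0], -1], [[-0.04, -0.01, 0.34], [0, 0, 0], -1], [[-0.04, -0.01, 0.46], [0, 0, 0], -1], [[-0.04, -0.01, 0.58], [0, 0, 0], -1], [[-0.04, -0.01, 0.7], [0, 0, 0], -1], [[-0.04, -0.01, 0.8], [0, 0, 0], -1], [[-0.04, -0.01, 0.88], [0, 0, 0], -1], [[-0.04, -0.01, 0.91], [0, 0, 0], -1], [[-0.04, -0.01, 0.91], [0, 0, 0], -1], [[-0.01, -0.01, 0.91], [0, 0, 0], -1], [[0.02, -0.01, 0.91], [0, 0, 0], -1], [[0.05, -0.01, 0.91], [0, 0, 0], -1], [[0.08, -0.01, 0.91], [0, 0, 0], -1], [[0.1, -0.01, 0.91], [0, 0, 0], -1]]}}

```text
t: 4.33
ee_pos: [542.0, -124.4, 128.2]
orientation: [0.532, 3.091, 0.0]
ft_force: [6.8, -1.2, -3.2]
width: 0.8
grasp_force: 2.9
```

Emit:
{"method": "step_arm", "body": {"deltas": [[[0.03, 0, 0], [0, 0, 0], -1], [[0.06, 0, 0], [0, 0, 0], -1], [[0.09, 0, 0], [0, 0, 0], -1], [[0.12, 0, 0], [0, 0, 0], -1], [[0.15, 0, 0], [0, 0, 0], -1], [[0.18, 0, 0], [0, 0, 0], -1], [[0.21, 0, 0], [0, 0, 0], -1], [[0.24, 0, 0], [0, 0, 0], -1], [[0.26, 0, 0], [0, 0, 0], -1], [[0.26, 0, 0], [0, 0, 0], -1], [[0.26, 0, 0], [0, 0, 0], -1], [[0.26, 0, -0.1], [0, 0, 0], -1], [[0.26, 0, -0.2], [0, 0, 0], -1], [[0.26, 0, -0.3], [0, 0, 0], -1], [[0.26, 0, -0.4], [0, 0, 0], -1], [[0.26, 0, -0.5], [0, 0, 0], -1], [[0.26, 0, -0.6], [0, 0, 0], -1], [[0.26, 0, -0.6], [0, 0, 0], -1]]}}

```text
t: 5.83
ee_pos: [471.2, -99.3, 312.7]
orientation: [0.531, 3.086, -0.001]
ft_force: [0.6, -0.4, 0.0]
width: 0.7
grasp_force: 0.0
```

```bash
python3 - <<'E'
from h import *
snap('side','si3',(140,110,320,230),4)
o=get_obs();print(o['t'],o['ee_pos'])
plan((533,122,310));plan((533,122,184))
E
```

```text
5.8833 [470.06338383 -99.0901159  309.93301825]
shift [0.049 0.765 0.   ]
shift [0.052 0.764 0.42 ]
```

View pics/si3.png

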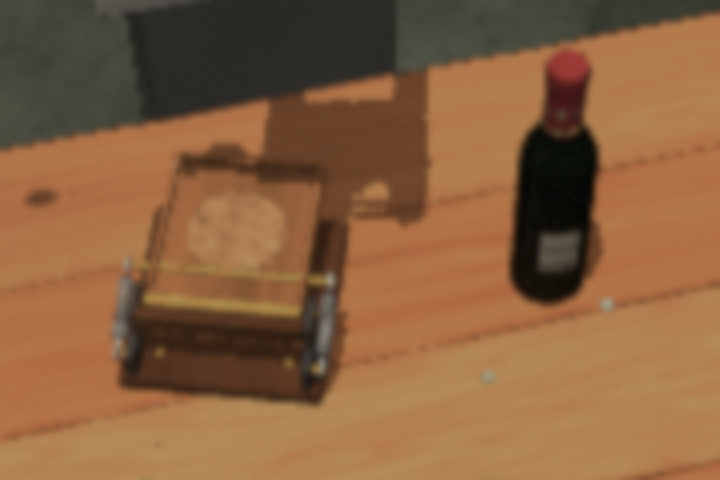

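Emit:
{"method": "step_arm", "body": {"deltas": [[[0.01, 0.1, 0], [0, 0, 0], 1], [[0.02, 0.22, 0], [0, 0, 0], 1], [[0.03, 0.34, 0], [0, 0, 0], 1], [[0.04, 0.46, 0], [0, 0, 0], 1], [[0.05, 0.58, 0], [0, 0, 0], 1], [[0.05, 0.68, 0], [0, 0, 0], 1], [[0.05, 0.74, 0], [0, 0, 0], 1], [[0.05, 0.765, 0], [0, 0, 0], 1], [[0.05, 0.765, 0], [0, 0, 0], 1], [[0.05, 0.765, 0], [0, 0, 0], 1], [[0.05, 0.765, 0], [0, 0, 0], 1]]}}

```text
t: 6.8
ee_pos: [529.8, 121.7, 306.1]
orientation: [-0.534, -3.095, 0.001]
ft_force: [0.3, -0.5, 0.3]
width: 70.2
grasp_force: 0.0
```

```bash
python3 - <<'E'
from h import *
snap('wrist','w2',s=1.5)
o=get_obs();print(o['t'],o['ee_pos'],o['width'])
print('bottle top wrist px',np.array(proj('w2',(533,122,235)))*1.5)
print('cork',atz('si3',140+238/4,110+230/4,60)) if 0 else print('cork',atz('si1',140+238/4,110+230/4,60))
plan((533,122,184))
E
```

```text
6.85 [529.94214466 121.57373748 306.36980289] 74.15110405323883
bottle top wrist px [383.28837333 300.30969607]
cork [ 478.04947138 -100.14156985   60.        ]
shift [-0.009  0.005  0.408]
```

View pics/w2.png

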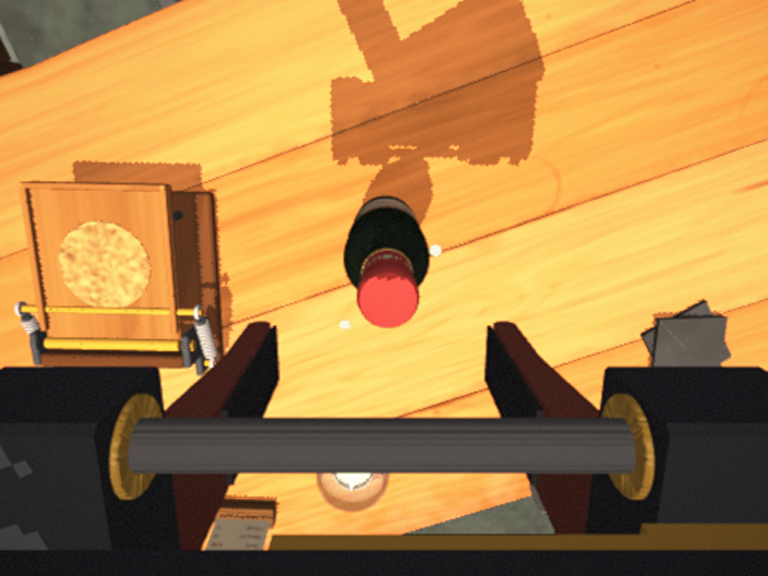

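Emit:
{"method": "step_arm", "body": {"deltas": [[[-0.01, 0.01, 0.06], [0, 0, 0], 1], [[-0.01, 0.01, 0.13], [0, 0, 0], 1], [[-0.01, 0.01, 0.2], [0, 0, 0], 1], [[-0.01, 0.01, 0.27], [0, 0, 0], 1], [[-0.01, 0.01, 0.33], [0, 0, 0], 1], [[-0.01, 0.01, 0.38], [0, 0, 0], 1], [[-0.01, 0.01, 0.41], [0, 0, 0], 1], [[-0.01, 0.01, 0.41], [0, 0, 0], 1], [[-0.01, 0.01, 0.41], [0, 0, 0], 1], [[-0.01, 0.01, 0.41], [0, 0, 0], 0], [[-0.01, 0.01, 0.41], [0, 0, 0], -0.1], [[-0.01, 0.01, 0.41], [0, 0, 0], -0.2], [[-0.01, 0.01, 0.41], [0, 0, 0], -0.3], [[-0.01, 0.01, 0.41], [0, 0, 0], -1], [[-0.01, 0.01, 0.41], [0, 0, 0], -1], [[-0.01, 0.01, 0.41], [0, 0, 0], -1], [[-0.01, 0.01, 0.41], [0, 0, 0], -1], [[-0.01, 0.01, 0.41], [0, 0, 0], -1], [[-0.01, 0.01, 0.41], [0, 0, 0], -1], [[-0.01, 0.01, 0.41], [0, 0, 0], -1]]}}

```text
t: 8.52
ee_pos: [534.0, 124.3, 183.6]
orientation: [-0.532, -3.096, 0.001]
ft_force: [-0.0, -2.4, 1.4]
width: 29.8
grasp_force: 30.0
```

Emit:
{"method": "step_arm", "body": {"deltas": [[[0, 0, -0.02], [0, 0, 0], -1], [[0, 0, -0.05], [0, 0, 0], -1], [[0, 0, -0.09], [0, 0, 0], -1], [[0, 0, -0.14], [0, 0, 0], -1], [[0, 0, -0.19], [0, 0, 0], -1], [[0, 0, -0.24], [0, 0, 0], -1], [[0, 0, -0.29], [0, 0, 0], -1], [[0, 0, -0.33], [0, 0, 0], -1], [[0, 0, -0.36], [0, 0, 0], -1], [[0, 0, -0.38], [0, 0, 0], -1], [[0, 0, -0.38], [0, 0, 0], -1]]}}

```text
t: 9.43
ee_pos: [534.6, 124.8, 298.9]
orientation: [0.533, 3.095, 0.001]
ft_force: [0.6, -0.3, -6.4]
width: 30.5
grasp_force: 30.0
```

Emit:
{"method": "step_arm", "body": {"deltas": [[[0, -0.02, 0], [0, 0, 0], -1], [[-0.01, -0.05, 0], [0, 0, 0], -1], [[-0.01, -0.09, 0], [0, 0, 0], -1], [[-0.02, -0.14, 0], [0, 0, 0], -1], [[-0.02, -0.2, 0], [0, 0, 0], -1], [[-0.03, -0.26, 0], [0, 0, 0], -1], [[-0.03, -0.32, 0], [0, 0, 0], -1], [[-0.04, -0.38, 0], [0, 0, 0], -1], [[-0.05, -0.44, 0], [0, 0, 0], -1], [[-0.05, -0.5, 0], [0, 0, 0], -1], [[-0.06, -0.56, 0], [0, 0, 0], -1], [[-0.06, -0.62, 0], [0, 0, 0], -1], [[-0.07, -0.67, 0], [0, 0, 0], -1], [[-0.07, -0.71, 0], [0, 0, 0], -1], [[-0.08, -0.74, 0], [0, 0, 0], -1], [[-0.08, -0.757, 0], [0, 0, 0], -1], [[-0.08, -0.765, 0], [0, 0, 0], -1], [[-0.08, -0.765, 0], [0, 0, 0], -1], [[-0.08, -0.765, 0], [0, 0, 0], -1], [[-0.08, -0.765, 0], [0, 0, 0], -1]]}}

```text
t: 11.1
ee_pos: [480.2, -99.2, 297.6]
orientation: [-0.532, -3.096, -0.0]
ft_force: [-0.1, -0.2, -7.2]
width: 30.4
grasp_force: 30.0
```

```bash
python3 - <<'E'
from h import *
im=snap('scene','sc4',(220,130,390,290),3.5);snap('side','si4',(140,90,320,230),3.5)
a=cv2.imread('pics/sc4.png');b=cv2.imread('pics/si4.png')
h=max(a.shape[0],b.shape[0]);p=lambda i:cv2.copyMakeBorder(i,0,h-i.shape[0],0,0,cv2.BORDER_CONSTANT)
c=np.hstack([p(a),p(b)]);c=cv2.resize(c,None,fx=.65,fy=.65);print(c.shape);cv2.imwrite('pics/c4.png',c)
o=get_obs();print(o['t'],o['ee_pos'],o['orientation'],o['width'],o['ft_force'],R.from_rotvec(o['orientation']).as_matrix()[:,2])
plan((479,-100,247))
E
```

```text
(364, 796, 3)
11.2 [480.18810181 -99.17402535 297.6529383 ] [-5.31458412e-01 -3.09627792e+00 -1.91958751e-04] 30.372534711530804 [ 0.07250732 -0.10624769 -6.76288073] [-1.37313868e-05  1.26350144e-04 -9.99999992e-01]
shift [ 0.003 -0.004  0.169]
```

View pics/c4.png

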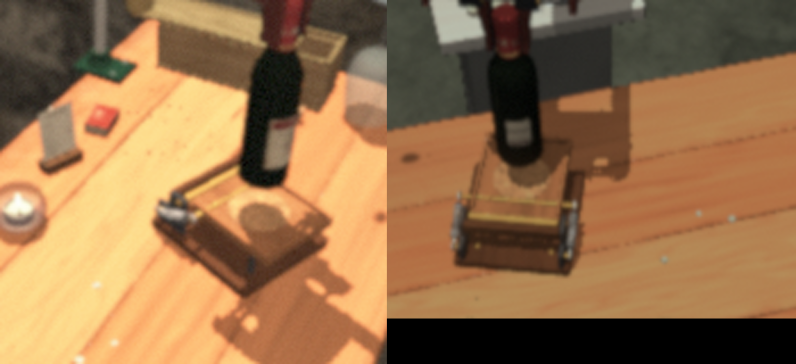

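Emit:
{"method": "step_arm", "body": {"deltas": [[[0, 0, 0.02], [0, 0, 0], -1], [[0, 0, 0.05], [0, 0, 0], -1], [[0, 0, 0.08], [0, 0, 0], -1], [[0, 0, 0.11], [0, 0, 0], -1], [[0, 0, 0.135], [0, 0, 0], -1], [[0, 0, 0.155], [0, 0, 0], -1], [[0, 0, 0.165], [0, 0, 0], -1], [[0, 0, 0.167], [0, 0, 0], -1], [[0, 0, 0.169], [0, 0, 0], -1], [[0, 0, 0.169], [0, 0, 0], -1]]}}

```text
t: 12.03
ee_pos: [480.3, -99.8, 247.2]
orientation: [0.533, 3.095, -0.0]
ft_force: [-0.5, -0.2, -7.5]
width: 30.3
grasp_force: 30.0
```

Emit:
{"method": "step_arm", "body": {"deltas": [[[0, 0, 0.002], [0, 0, 0], -1], [[0, 0, 0.004], [0, 0, 0], -1], [[0, 0, 0.006], [0, 0, 0], -1], [[0, 0, 0.008], [0, 0, 0], -1], [[0, 0, 0.008], [0, 0, 0], -1], [[0, 0, 0.008], [0, 0, 0], -1]]}}

```text
t: 12.53
ee_pos: [480.0, -99.7, 244.6]
orientation: [-0.533, -3.096, 0.0]
ft_force: [0.4, -0.4, -7.1]
width: 30.3
grasp_force: 30.0
```

Emit:
{"method": "step_arm", "body": {"deltas": [[[0, 0, 0.002], [0, 0, 0], -1], [[0, 0, 0.003], [0, 0, 0], -1], [[0, 0, 0.004], [0, 0, 0], -1], [[0, 0, 0.004], [0, 0, 0], -1], [[0, 0, 0.004], [0, 0, 0], -1]]}}

```text
t: 12.95
ee_pos: [480.1, -99.7, 243.5]
orientation: [0.533, 3.096, -0.0]
ft_force: [-1.3, -0.3, -5.5]
width: 30.4
grasp_force: 30.0
```

Contact is beginning; a little more.

Emit:
{"method": "step_arm", "body": {"deltas": [[[0, 0, 0.001], [0, 0, 0], -1], [[0, 0, 0.002], [0, 0, 0], -1], [[0, 0, 0.003], [0, 0, 0], -1], [[0, 0, 0.003], [0, 0, 0], -1], [[0, 0, 0.003], [0, 0, 0], -1]]}}

```text
t: 13.37
ee_pos: [480.5, -99.8, 243.4]
orientation: [0.532, 3.095, -0.0]
ft_force: [-2.6, -0.5, 5.0]
width: 29.9
grasp_force: 30.0
```

Emit:
{"method": "step_arm", "body": {"deltas": [[[0, 0, -0.001], [0, 0, 0], -0.3], [[0, 0, -0.001], [0, 0, 0], -0.2], [[0, 0, -0.001], [0, 0, 0], 0], [[0, 0, -0.001], [0, 0, 0], 0.3], [[0, 0, -0.001], [0, 0, 0], 0.6], [[0, 0, -0.001], [0, 0, 0], 1], [[0, 0, -0.001], [0, 0, 0], 1], [[0, 0, -0.001], [0, 0, 0], 1], [[0, 0, -0.001], [0, 0, 0], 1]]}}

```text
t: 14.12
ee_pos: [480.1, -99.7, 242.7]
orientation: [-0.533, -3.096, 0.0]
ft_force: [0.0, 0.2, -0.0]
width: 78.1
grasp_force: 0.0
```

Emit:
{"method": "step_arm", "body": {"deltas": [[[0, 0, -0.03], [0, 0, 0], 1], [[0, 0, -0.08], [0, 0, 0], 1], [[0, 0, -0.14], [0, 0, 0], 1], [[0, 0, -0.22], [0, 0, 0], 1], [[0, 0, -0.3], [0, 0, 0], 1], [[0, 0, -0.38], [0, 0, 0], 1], [[0, 0, -0.46], [0, 0, 0], 1], [[0, 0, -0.5], [0, 0, 0], 1], [[0, 0, -0.5], [0, 0, 0], 1], [[0, 0, -0.5], [0, 0, 0], 1]]}}

```text
t: 14.95
ee_pos: [480.1, -99.7, 393.4]
orientation: [0.533, 3.095, -0.0]
ft_force: [-1.1, 0.3, -0.4]
width: 87.6
grasp_force: 0.0
```

```bash
python3 - <<'E'
from h import *
im=snap('scene','sc5',(200,100,390,290),3);snap('side','si5',(140,80,320,290),3)
a=cv2.imread('pics/sc5.png');b=cv2.imread('pics/si5.png')
h=max(a.shape[0],b.shape[0]);p=lambda i:cv2.copyMakeBorder(i,0,h-i.shape[0],0,0,cv2.BORDER_CONSTANT)
c=cv2.resize(np.hstack([p(a),p(b)]),None,fx=.7,fy=.7);print(c.shape);cv2.imwrite('pics/c5.png',c)
o=get_obs();print(o['t'],o['ee_pos'],o['width'],o['ft_force'])
E
```

```text
(441, 777, 3)
15.05 [479.46515338 -99.54331461 391.79537004] 88.08547151708977 [-0.22804646  1.33888719 -0.61233742]
```

View pics/c5.png

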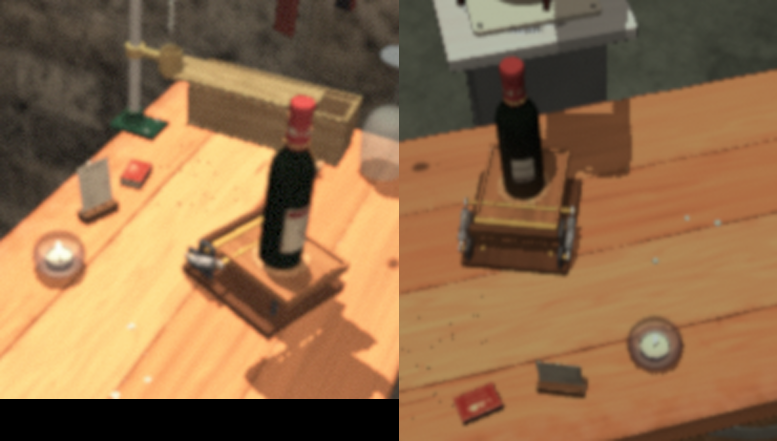

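The bottle stands upright on the cork spot of the open tray, the gripper is clear of it, and the votive, card and matches are where they were.

```bash
python3 -c "
from workcell import *
print(close_job())"
```

```text
the job is handed in; nothing more can be done
None
```

The stand is unfolded with its tray level, the half bottle stands upright on the cork spot in the middle of it, the gripper is clear, and the job was handed in at about 15 s; the votive, card and matches show no movement, and the jigger cup was not re-checked but the arm never went near it.

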